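# Set the shoe clearance of a bandsaw brake with its star-wheel adjuster

### The arm

A 6-joint arm with a two-finger parallel gripper is mounted at the origin on the work surface; the furniture and walls round the work are solid. World frame = base frame: x ahead of the robot, y to its left, z up, the work surface at z = 0. Lengths are in m, angles in rad, forces in N, time in s.
With the tool pointing down it reaches from about 0.25 to 0.725 m from the base axis. Payload 4 kg.
Tool frame: the origin (TCP) lies between the finger pads; the fingertips stand 25 mm ahead of it and the grasp point (between the pads) lies 6 mm ahead of it; z points along the fingers, y is the line along which they close (so a half turn about z gives the same grasp; the last joint's range is limited). The gripper opens to 85 mm and grips with 20 to 120 N. Pads are 22 mm wide; open, the fingers measure 114 mm over their backs; the gripper's body (76 mm by 85 mm) begins 54 mm behind the grasp point. The pads swing forward as they close: fully open they stand 13 mm farther back than shut.
Start: joints at [-1.26, 0.241, 0.005, 1.335, 0, 1.571], TCP at [0.153, -0.476, 0.256] pointing down, gripper open.
Joint ranges: [-2.72, 2.72], [-1.05, 1.87], [-1.09, 1.28], [-1.99, 2.15], [-1.42, 1.44], [-3.14, 3.14]. Speed limits (rad/s): [2.79, 2.79, 3.14, 3.14, 3.14, 3.14].

### API

Orientations are given as a unit quaternion [x, y, z, w].
In Python, from workcell import bot gives the robot as it stands. The module is installed in compiled form; this text tells all that it offers.
- The arm moves only by the shell command python3 -m pendant 'ROWS'. ROWS is JSON, one flat list of numbers, 7 for each row, row after row: the shift along the tool's x, y, z normalised to -1 to 1, where 1 is 0.5 m, then the turn, a rotation vector about the tool's x, y, z normalised to -1 to 1, where 1 is 180 degrees, then the opening, from 0 (shut) to 1 (fully open). In form: [tx, ty, tz, ax, ay, az, fingers, tx, ty, tz, ax, ay, az, fingers, ...]. A call has exactly 10 rows; each row is the pose to reach, as a shift and turn from the pose commanded when the call began, along the tool's axes at that moment, turning the shorter way round; what a row does not reach only later rows make up. A row lasts 1/12 s, in which the tool goes at most 41.7 mm and 7.16 degrees, less where a joint would pass 70% of its speed; a pose out of reach is approached as far as the arm can. A call with a number of a shift or a turn outside -1 to 1 is refused whole. A call with a gripper value outside its range is refused whole. The fingers move at their own pace and stop on an object; the grip force is fixed at half the most. Time passes only in rows, so rows that repeat a pose let the fingers close, or fill a call up. It gives the time, the measured TCP pose, the force, the opening and the grip force at its end, in the units of the state.
- bot.get_obs(): the state, without advancing time (a new reading comes with each control period).
- bot.camera(name): name is "scene" or "top"; returns a dict with "pixels" (384x512x3 uint8, red, green, blue), "mtx" (3x3 intrinsics, pixels), "cam_to_world" (4x4, takes a point from camera to world coordinates). Camera axes: x right, y up, looking along -z (the intrinsics and any distortion apply to the point x, -y, -z); pixel columns grow to the right and rows downward; lengths in m; the calibration is good to about 2 mm. A picture is of the moment at which its call begins. There is no depth.
- bot.job_done(): hands the job in; it is judged then, once.
The state is a dict: "clock": time; "joint_pos": joint angles; "joint_vel": joint speeds; "tau": joint torques, N m; "eef_pos": TCP position; "tool_rot": TCP orientation; "ft_force": force on the tool from outside, world axes, zero at the start; "ft_torque": the same for the moment, N m; "grip_width": finger opening in m; "grasp_force": force on a finger pad.
Only numpy, scipy, OpenCV 4.12 (cv2) and the standard library are available. Lean on these libraries where they do the work, as an engineer would, in place of code of your own. Each camera call takes 0.05 s, during which the arm holds its last target. There are 200 camera calls.

### The job

The bandsaw's drum brake lies on the bench, backplate up. Take the flat-handled adjusting spoon from the wooden tool block, reach through the long narrow slot in the backplate and turn the star wheel under it tooth by tooth, pushing its teeth outwards (away from the spindle in the middle, towards the rim), until it comes up tight with the shoe pressing on the drum: feel for this and never force it. Then turn the wheel back by exactly one tooth, one click, so that the shoe runs just clear, stand the spoon back in its hole in the block, and leave the other things where they are.

Things in the scene. Friction and masses are not known exactly. Their poses are not given: they have to be found in the camera images.
- brake: Fixed drum brake, steel drum 200 mm across under a dark backplate (4 mm thick, top 70 mm above the bench). Origin on the bench under the drum's centre, z up, x from the centre outwards to the slot. Spindle and four bolts in the middle rise 21 mm above the plate, about 60 mm inwards of the slot's centre; a flat lever 20 mm high lies on the far side of them.
- slot (a point): Centre of the access slot at the height of the plate's top, 56 mm along the brake's x from its origin; axes as the brake's. Slot 44 mm long along x, 15 mm wide along y. To turn the wheel one tooth tighter let the blade into the tooth gap on the inner (-x) side, about 10 mm below this point, and push outwards (+x) some 13 mm; one tooth back: outer gap, push inwards.
- wheel_top (a point): Nominal top of the star wheel, 5.5 mm below slot; the real wheel sits up to 3 mm off along x, unmeasured. Axis along y, 26 mm below; 12 teeth, 9 mm tall, 10 mm thick along y, 2 mm wide at the tip, 6 mm at the root, 13.6 mm apart. On its click one tooth stands straight up with a gap 6 mm either side; at the start it may rest between clicks. It is 1 to 3 teeth from tight.
- drum: The drum itself, a fixed part of the brake, 200 mm outside diameter, 92 mm inside radius; same origin and axes as brake.
- drum_face (a point): Point on the drum's inner face that the shoe bears on, on the brake's +y side, 40 mm above the bench; axes as the brake's, so y points outwards through the drum's wall.
- shoe: Moving brake shoe inside the drum; origin on its lining's face opposite drum_face, axes as the brake's; the wheel drives it 2 mm per tooth along +y. A click takes 2 to 3 N at the blade, the second half goes by itself and it stays. Tight: 2 mm past the last click (gap 0.4 mm) the force climbs by about 1.4 N per mm; 6 to 8 N is tight, 12 N is forcing; let go, it falls back to that click.
- spoon: Loose adjusting spoon, 80 g, standing blade down in the block. Origin at the blade's tip, z up the tool. Blade 3 mm thick along x, 9 mm wide along y, up to 27 mm, tip bevelled; ferrule 11 mm across; steel collar 26 mm across from 34 to 39 mm; flat-sided wooden handle from 39 to 99 mm, 26 mm along x, 18 mm along y: grasp it across y. In use its x lies along the slot.
- tool_block: Fixed pale wooden block, 62 mm (x) by 110 mm (y) by 40 mm high, origin in the middle of its underside. Two square holes, 14 mm wide and 36 mm deep, at y = +30 mm and -30 mm, x = 0, take one tool each; which tool stands in which varies. A tool's collar rests on the block's top, so that the spoon's tip is 6 mm above the bench.
- awl: Scratch awl with a round bulbous wooden handle (29 mm) and a round spike, standing in the other hole; not needed. Origin at its tip.
- stain_tin: Orange round wax tin, 75 mm in diameter, 56 mm high, on the bench to the left; origin under its centre. A bystander.
- screwdriver: Screwdriver with red handle, 231 mm long, lying on the bench to the right; origin under its middle. A bystander.
- tape_measure: Yellow and black tape measure, 37x85x66 mm, standing on the bench between the block and the brake, further back; origin under its middle. A bystander.

How it is judged:
On the way, in this order (a step that is already met when the one before it is completed fails the run):
1. The shoe is brought up to press on the drum (more than 8 N) for 0.1 s (contact force between shoe and drum above 8 N), for 0.1 s.
2. The wheel is turned back: the shoe stands 1.5 to 3.4 mm clear of the drum (y of shoe in the frame of drum_face between -0.0034 and -0.0015 m and contact force between shoe and drum below 0.5 N), for 0.2 s.
At the end, for the whole second after the job is handed in: The shoe stands 1.5 to 3.4 mm clear of the drum (one tooth back from tight; a tooth is 2 mm) without touching it; the spoon stands upright (within 0.15 rad) and at rest in a hole of the tool block, its tip less than 12 mm above the bench (all of step 2 and z of spoon in the frame of tool_block between -0.002 and 0.012 m and x of spoon in the frame of tool_block between -0.012 and 0.012 m and y of spoon in the frame of tool_block between -0.045 and 0.045 m and angle between spoon's own z axis and vertical below 0.15 rad and linear speed of spoon below 0.03 m/s).
It fails at once if The shoe is forced against the drum with more than 60 N (about 12 N at the blade) (contact force between shoe and drum above 60 N).
It fails at once if The spoon presses on the brake or its star wheel with more than 25 N (contact force between spoon and brake above 25 N).
It fails at once if The awl, the wax tin, the screwdriver or the tape measure is moved by more than 30 mm (distance of any of stain_tin, screwdriver, tape_measure, awl from where it was at the start of the episode above 0.03 m).
It also fails if it takes over 64 s, if anything falls off the work surface, if the arm or the gripper's body presses on something with over 40 N, if the wrist force passes 120 N, or if a joint passes its speed limit or range.

## Working session

There is one attempt and no reset: what is moved stays moved. The work goes in short steps, Python scripts to look and compute and a shell command to move; the robot and the scene stay as the last step left them, time stands still between calls to the robot, and variables do not carry over. Pictures are saved under pics/ and viewed, at most 10 in all, crops included, and the job is handed in when it is done.

```bash
mkdir -p pics
cat > h.py <<'E'
import numpy as np,cv2
from workcell import bot
from scipy.spatial.transform import Rotation as R
def ray(c,u,v):
    d=cv2.undistortPoints(np.array([[[u,v]]],float),c['mtx'],None)[0,0]
    T=c['cam_to_world'];r=T[:3,:3]@np.array([d[0],-d[1],-1]);return T[:3,3],r
def onz(c,u,v,z):
    o,r=ray(c,u,v);return o+r*(z-o[2])/r[2]
def proj(c,p):
    T=c['cam_to_world'];q=T[:3,:3].T@(np.array(p)-T[:3,3]);q=c['mtx']@np.array([q[0],-q[1],-q[2]]);return q[:2]/q[2]
E
python3 - <<'E'
from h import *
for n in('scene','top'):
    c=bot.camera(n);np.savez(n+'0.npz',**{k:c[k] for k in('pixels','mtx','cam_to_world')})
    cv2.imwrite(f'pics/{n}0.png',cv2.resize(c['pixels'][:,:,::-1],(800,600),interpolation=cv2.INTER_CUBIC));print(c.keys(),c['mtx'],c['cam_to_world'])
o=bot.get_obs();print(o)
E
```

```text
dict_keys(['pixels', 'mtx', 'cam_to_world']) [[467.49878296   0.         258.03815355]
 [  0.         467.49878296 195.46941926]
 [  0.           0.           1.        ]] [[-0.75553873  0.41779397 -0.50458838 -0.14008606]
 [-0.65485941 -0.50271157  0.56430508  0.62909569]
 [-0.01789916  0.75678879  0.65341437  0.8288244 ]
 [ 0.          0.          0.          1.        ]]
dict_keys(['pixels', 'mtx', 'cam_to_world']) [[417.77413285   0.         251.29967131]
 [  0.         417.77413285 190.96638924]
 [  0.           0.           1.        ]] [[ 0.00845283  0.98370674 -0.17958175  0.23518948]
 [-0.99984041  0.00548781 -0.01700108 -0.05049355]
 [-0.01573857  0.17969679  0.98359614  1.35126457]
 [ 0.          0.          0.          1.        ]]
{'clock': 0.1, 'joint_pos': array([-1.25999895e+00,  2.41372777e-01,  3.86236992e-03,  1.33523880e+00,
       -1.25652327e-06,  1.57076969e+00]), 'joint_vel': array([-5.64496705e-05, -8.13551010e-04,  1.63171643e-03, -8.95211365e-04,
       -4.20390149e-04, -3.62436393e-03]), 'tau': array([ 2.05032375e-04, -3.73138154e+01,  2.53009272e+01,  1.08151601e-02,
        1.29366013e-04,  1.94229426e-05]), 'eef_pos': array([ 0.15274613, -0.47553925,  0.25548572]), 'tool_rot': array([ 9.87947370e-01,  1.54787082e-01, -1.51735200e-04, -9.64577554e-04]), 'ft_force': array([-0.15401633, -0.44848655, -0.10355505]), 'ft_torque': array([-0.07347163,  0.00908523, -0.02605474]), 'grasp_force': 0.0, 'grip_width': 0.08563815685522191}
```

View pics/scene0.png

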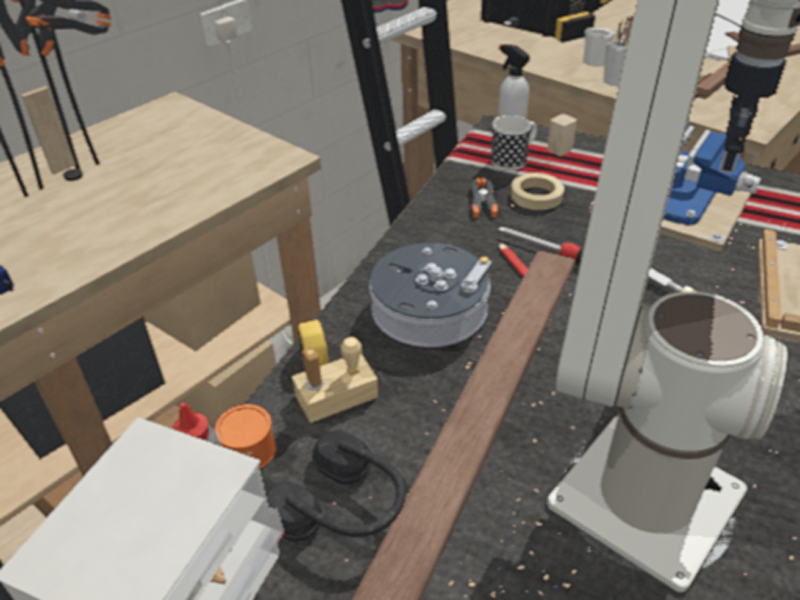

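View pics/top0.png

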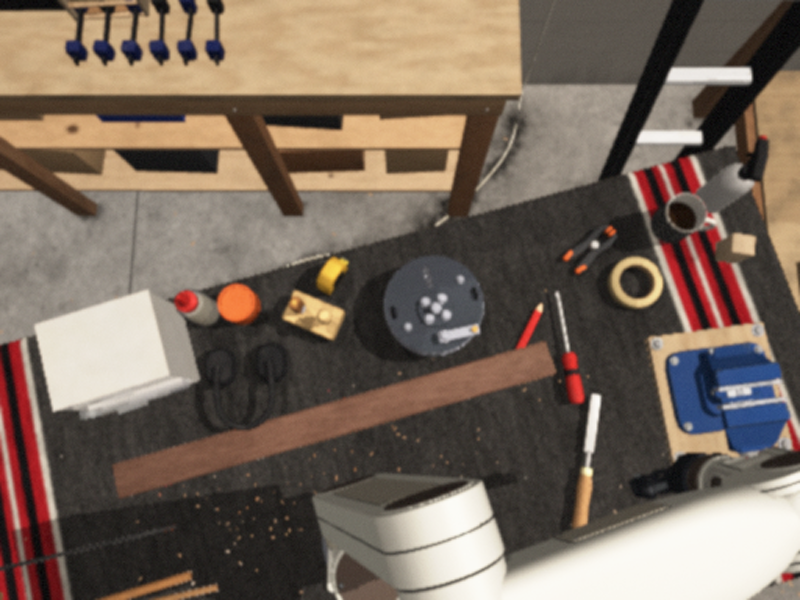

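The scene view shows the brake (430,290), block (335,385) with a darker handle (312,365) and a paler one (350,355). In the top view the brake is at (434,306) and the block at (313,314), with a slot candidate at (427,273). I'll zoom in on both.

Run:
```python
from h import *
t=np.load('top0.npz')['pixels'];s=np.load('scene0.npz')['pixels']
a=cv2.resize(t[155:235,170:320],(800,427),interpolation=cv2.INTER_CUBIC)
cv2.imwrite('pics/tz.png',a[:,:,::-1])
b=cv2.resize(s[145:275,180:325],(660,592),interpolation=cv2.INTER_CUBIC)
cv2.imwrite('pics/sz.png',b[:,:,::-1])
```

```text
(no output)
```

View pics/tz.png

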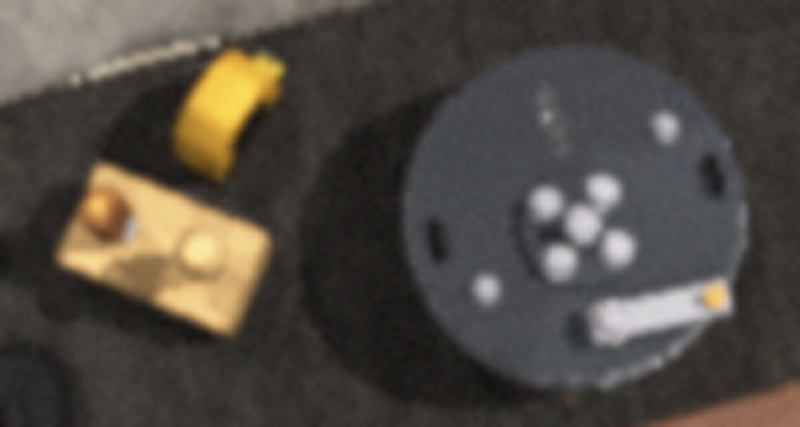

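View pics/sz.png

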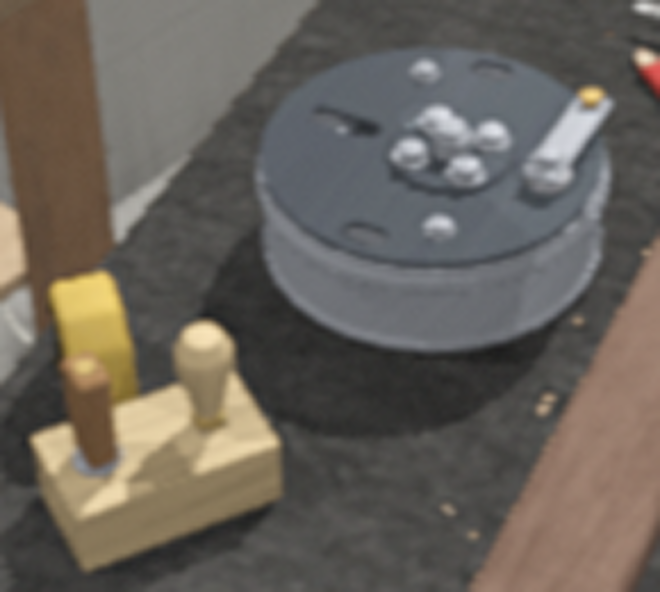

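Top crop: the spoon is the brown handle at the block's left hole (103,205), the awl is at (200,250), the slot runs (545,85)–(563,155), and the spindle is at (583,223). Scene crop: the slot runs (315,108)–(380,130), the spoon's handle top is at (88,362) and its collar at (97,462). Next I'll turn these into positions.

Run:
```python
from h import *
T=np.load('top0.npz');S=np.load('scene0.npz')
t=lambda x,y:(170+(x+.5)/5.333-.5,155+(y+.5)/5.333-.5)
s=lambda x,y:(180+(x+.5)/4.552-.5,145+(y+.5)/4.552-.5)
def tri(a,b):
    o1,r1=ray(T,*t(*a));o2,r2=ray(S,*s(*b))
    A=np.c_[r1,-r2];k=np.linalg.lstsq(A,o2-o1,rcond=None)[0];p,q=o1+k[0]*r1,o2+k[1]*r2
    return (p+q)/2,np.linalg.norm(p-q)
np.set_printoptions(precision=4,suppress=True)
for n,a,b in[('spindle',(583,223),(450,133)),('boltL',(486,290),(438,228)),('boltR',(665,127),(424,70)),('slotc',(553,120),(347,120)),('smallL',(436,240),(365,232)),('smallR',(712,175),(492,68)),
 ('spoon top',(103,205),(88,366)),('awl top',(200,248),(205,340)),('blkR',(270,240),(280,438)),('blkback/left',(58,258),(85,515)),('blkF',(100,165),(33,440)),('blkN',(240,328),(280,438))]:
    print(n,*tri(a,b))
print('top rays')
for n,a,z in[('slot in',(563,155),.07),('slot out',(543,85),.07),('smallL',(436,240),.07),('smallR',(712,175),.07),('bL',(486,290),.076),('bR',(665,127),.076),('sp',(582,225),.09),('spoon',(103,202),.105)]+[('blk',c,.04) for c in[(100,163),(272,240),(240,325),(60,250)]]:
    print(n,onz(T,*t(*a),z))
print('scene rays')
for n,a,z in[('slot in',(380,130),.07),('slot out',(315,108),.07),('smallL',(365,232),.07),('smallR',(492,68),.07),('sp',(451,143),.09),('spoon',(88,362),.105)]+[('blk',c,.04) for c in[(33,440),(85,517),(280,440),(236,378)]]:
    print(n,onz(S,*s(*a),z))
# plate ellipse via radial max gradient in each view
for nm,C,c0 in(('top',T,(278,195)),('scene',S,(275,178))):
    g=cv2.GaussianBlur(cv2.cvtColor(C['pixels'],cv2.COLOR_RGB2GRAY),(0,0),1).astype(float)
```

```text
spindle [ 0.4507 -0.1133  0.0831] 0.001148153109899156
boltL [ 0.4134 -0.0575  0.0695] 0.0015945773663748235
boltR [ 0.51   -0.1621  0.0715] 0.0011664533931875077
slotc [ 0.5139 -0.0966  0.0711] 0.0009958194947967149
smallL [ 0.442  -0.0286  0.0702] 0.00034027380068837827
smallR [ 0.481  -0.1897  0.0711] 0.0002188891987188121
spoon top [0.4561 0.1613 0.102 ] 0.0007260359877605356
awl top [0.4323 0.1056 0.0935] 0.0009013396898824402
blkR [ 0.4416  0.0671 -0.0102] 0.02970815172776838
blkback/left [0.4332 0.1962 0.0406] 0.0030624979606691336
blkF [0.4921 0.175  0.0366] 0.0006373262699625469
blkN [0.3958 0.0895 0.0337] 0.004583130903342756
top rays
slot in [ 0.4928 -0.1027  0.07  ]
slot out [ 0.5348 -0.091   0.07  ]
smallL [ 0.4419 -0.0287  0.07  ]
smallR [ 0.4813 -0.1897  0.07  ]
bL [ 0.4118 -0.0579  0.076 ]
bR [ 0.5085 -0.1621  0.076 ]
sp [ 0.4478 -0.1127  0.09  ]
spoon [0.457  0.1606 0.105 ]
blk [0.4924 0.1742 0.04  ]
blk [0.4461 0.0697 0.04  ]
blk [0.395  0.0876 0.04  ]
blk [0.4393 0.1963 0.04  ]
scene rays
slot in [ 0.4944 -0.1025  0.07  ]
slot out [ 0.5373 -0.0941  0.07  ]
smallL [ 0.4423 -0.0287  0.07  ]
smallR [ 0.4818 -0.1909  0.07  ]
sp [ 0.4396 -0.0995  0.09  ]
spoon [0.456  0.1614 0.105 ]
blk [0.4897 0.1771 0.04  ]
blk [0.4312 0.1961 0.04  ]
blk [0.3927 0.0959 0.04  ]
blk [0.4408 0.0777 0.04  ]
```

Run:
```python
from h import *
T=np.load('top0.npz');S=np.load('scene0.npz')
a=cv2.resize(T['pixels'][183:213,178:208],(400,400),interpolation=cv2.INTER_CUBIC)
b=cv2.resize(S['pixels'][218:254,185:221],(400,400),interpolation=cv2.INTER_CUBIC)
cv2.imwrite('pics/hz.png',np.hstack([a,b])[:,:,::-1])
# predicted handle-top corners for yaw candidates
p=np.array([.4567,.161])
for y in(-.41,-.41+np.pi/4):
  for z in(.105,.045):
    c=[(proj(T,[*(p+R.from_euler('z',y).as_matrix()[:2,:2]@[i*.013,j*.009]),z])-[178,183])*13.33 for i,j in((1,1),(1,-1),(-1,-1),(-1,1))]
    d=[(proj(S,[*(p+R.from_euler('z',y).as_matrix()[:2,:2]@[i*.013,j*.009]),z])-[185,218])*11.11+[400,0] for i,j in((1,1),(1,-1),(-1,-1),(-1,1))]
    print(y,z,np.round(c).tolist(),np.round(d).tolist())
```

```text
-0.41 0.105 [[133.0, 61.0], [204.0, 92.0], [155.0, 195.0], [83.0, 163.0]] [[490.0, 39.0], [574.0, 11.0], [619.0, 92.0], [534.0, 121.0]]
-0.41 0.045 [[174.0, 108.0], [242.0, 138.0], [195.0, 236.0], [127.0, 206.0]] [[521.0, 246.0], [602.0, 218.0], [646.0, 300.0], [564.0, 329.0]]
0.3753981633974483 0.105 [[87.0, 89.0], [162.0, 61.0], [200.0, 166.0], [125.0, 194.0]] [[476.0, 81.0], [514.0, 22.0], [632.0, 50.0], [595.0, 110.0]]
0.3753981633974483 0.045 [[131.0, 135.0], [202.0, 108.0], [238.0, 209.0], [167.0, 236.0]] [[508.0, 289.0], [545.0, 229.0], [658.0, 257.0], [623.0, 318.0]]
```

View pics/hz.png

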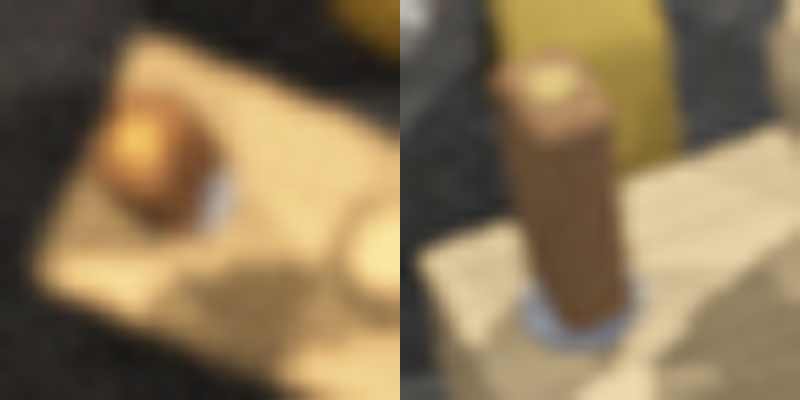

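```bash
cat >> h.py <<'E'
def rel(p,yaw,q0=None):
    o=bot.get_obs();R0=R.from_quat(o['tool_rot']) ;Rt=R.from_euler('z',yaw)*R.from_euler('x',np.pi)
    d=R0.inv().apply(np.array(p)-o['eef_pos'])/.5;a=(R0.inv()*Rt).as_rotvec()/np.pi
    print('shift',np.round(d,4),'turn',np.round(a,4))
E
python3 -c "
from h import *
rel([.34,-.10,.25],-.41);rel([.457,.161,.2],-.41)"
```

```text
shift [ 0.5863 -0.6005  0.0121] turn [-6.000e-04  2.000e-04  2.294e-01]
shift [ 0.9687 -1.0257  0.113 ] turn [-6.000e-04  2.000e-04  2.294e-01]
```

```bash
python3 -m pendant '[0.586,-0.60,0.01,0,0,0.229,0.5,0.586,-0.60,0.01,0,0,0.229,0.5,0.586,-0.60,0.01,0,0,0.229,0.5,0.586,-0.60,0.01,0,0,0.229,0.5,0.586,-0.60,0.01,0,0,0.229,0.5,0.586,-0.60,0.01,0,0,0.229,0.5,0.586,-0.60,0.01,0,0,0.229,0.5,0.586,-0.60,0.01,0,0,0.229,0.5,0.586,-0.60,0.01,0,0,0.229,0.5,0.586,-0.60,0.01,0,0,0.229,0.5]'; python3 -c "
from h import *
rel([.457,.161,.16],-.41);rel([.457,.161,.084],-.41)"
```

```text
clock: 0.93
eef_pos: [0.3239, -0.1326, 0.2515]
tool_rot: [0.981, -0.196, 0.001, -0.004]
ft_force: [1.1, -0.4, -0.0]
grip_width: 0.0426
grasp_force: 0.0
shift [ 0.0199 -0.643   0.188 ] turn [-0.0024  0.0001  0.0049]
shift [ 0.02   -0.6418  0.3399] turn [-0.0024  0.0001  0.0049]
```

```bash
python3 -m pendant '[0.01,-0.58,0.15,0,0,0.0,0.5,0.01,-0.58,0.15,0,0,0.0,0.5,0.01,-0.58,0.15,0,0,0.0,0.5,0.01,-0.58,0.15,0,0,0.0,0.5,0.01,-0.58,0.15,0,0,0.0,0.5,0.01,-0.58,0.15,0,0,0.0,0.5,0.01,-0.58,0.15,0,0,0.0,0.5,0.01,-0.58,0.15,0,0,0.0,0.5,0.01,-0.58,0.15,0,0,0.0,0.5,0.01,-0.58,0.15,0,0,0.0,0.5]'
python3 - <<'E'
from h import *
rel([.457,.161,.14],-.41);rel([.457,.161,.084],-.41)
c=bot.camera('scene');cv2.imwrite('pics/s1.png',cv2.resize(c['pixels'][130:280,150:350],(800,600))[:,:,::-1])
E
```

```text
clock: 1.77
eef_pos: [0.3446, -0.118, 0.1924]
tool_rot: [0.984, -0.179, 0.003, -0.019]
ft_force: [0.2, 0.2, -1.1]
grip_width: 0.0427
grasp_force: 0.0
shift [ 0.0144 -0.5968  0.1285] turn [-0.0126  0.0005  0.0162]
shift [ 0.0144 -0.5924  0.2404] turn [-0.0126  0.0005  0.0162]
```

View pics/s1.png

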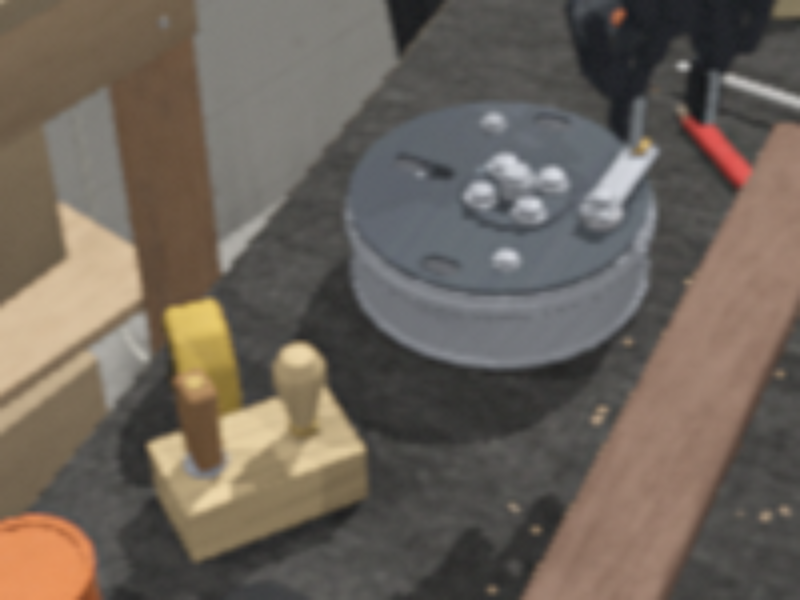

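The gripper stopped short, still beside the brake lever (scene crop, 620,80), and the bench is undisturbed. I'll check the joints.

```bash
python3 -c "
from h import *
o=bot.get_obs();print(o['joint_pos'],o['joint_vel'],o['tau'],o['eef_pos'],R.from_quat(o['tool_rot']).as_matrix())"
```

```text
[-0.35991678  0.0164011  -0.43116668  1.12447123  0.0395165   3.14060878] [ 0.00474461 -0.00731071  0.00496081  0.01894532  0.00174521 -0.00065468] [-3.26064450e-02 -2.50559002e+01  2.39639193e+01  4.89111396e-02
  1.29721183e-01  1.90702110e-05] [ 0.3444853  -0.1178768   0.19207558] [[ 0.93627125 -0.35104634  0.01275179]
 [-0.3512758  -0.93552426  0.03741222]
 [-0.00120381 -0.03950739 -0.99921855]]
```

Joint 6 is at its limit, because the yaw is j1 − j6 + π. I'll use the half-turn equivalent grasp, yaw 2.73.

```bash
python3 -c "
from h import *
rel([.40,.0,.2],.85)"
```

```text
shift [ 0.0211 -0.2602 -0.0056] turn [-0.0112 -0.0073 -0.3848]
```

```bash
python3 -m pendant '[0.02,-0.26,-0.006,-0.011,-0.007,-0.385,0.5,0.02,-0.26,-0.006,-0.011,-0.007,-0.385,0.5,0.02,-0.26,-0.006,-0.011,-0.007,-0.385,0.5,0.02,-0.26,-0.006,-0.011,-0.007,-0.385,0.5,0.02,-0.26,-0.006,-0.011,-0.007,-0.385,0.5,0.02,-0.26,-0.006,-0.011,-0.007,-0.385,0.5,0.02,-0.26,-0.006,-0.011,-0.007,-0.385,0.5,0.02,-0.26,-0.006,-0.011,-0.007,-0.385,0.5,0.02,-0.26,-0.006,-0.011,-0.007,-0.385,0.5,0.02,-0.26,-0.006,-0.011,-0.007,-0.385,0.5]'; python3 -c "
from h import *
print(bot.get_obs()['joint_pos']);rel([.43,.09,.2],2.0)"
```

```text
clock: 2.65
eef_pos: [0.3996, 0.0004, 0.2009]
tool_rot: [0.91, 0.415, 0.001, 0.0]
ft_force: [-0.3, -0.1, -0.0]
grip_width: 0.0428
grasp_force: 0.0
[ 6.11269458e-04  7.74024519e-02 -3.40892942e-01  1.15099246e+00
  5.20552394e-04  2.28522427e+00]
shift [ 0.1752 -0.0714  0.0021] turn [ 5.000e-04 -2.000e-04 -3.638e-01]
```

Good, it follows exactly.

```bash
python3 -m pendant '[0.175,-0.071,0.002,0,0,-0.364,0.5,0.175,-0.071,0.002,0,0,-0.364,0.5,0.175,-0.071,0.002,0,0,-0.364,0.5,0.175,-0.071,0.002,0,0,-0.364,0.5,0.175,-0.071,0.002,0,0,-0.364,0.5,0.175,-0.071,0.002,0,0,-0.364,0.5,0.175,-0.071,0.002,0,0,-0.364,0.5,0.175,-0.071,0.002,0,0,-0.364,0.5,0.175,-0.071,0.002,0,0,-0.364,0.5,0.175,-0.071,0.002,0,0,-0.364,0.5]'; python3 -c "
from h import *
rel([.457,.161,.17],2.732)"
```

```text
clock: 3.48
eef_pos: [0.4306, 0.0896, 0.2]
tool_rot: [0.541, 0.841, 0.001, 0.0]
ft_force: [0.4, 0.3, 0.3]
grip_width: 0.043
grasp_force: 0.0
shift [0.1082 0.1071 0.0602] turn [ 5.000e-04  2.000e-04 -2.338e-01]
```

```bash
python3 -m pendant '[0.108,0.107,0.06,0,0,-0.234,0.5,0.108,0.107,0.06,0,0,-0.234,0.5,0.108,0.107,0.06,0,0,-0.234,0.5,0.108,0.107,0.06,0,0,-0.234,0.5,0.108,0.107,0.06,0,0,-0.234,0.5,0.108,0.107,0.06,0,0,-0.234,0.5,0.108,0.107,0.06,0,0,-0.234,0.5,0.108,0.107,0.06,0,0,-0.234,0.5,0.108,0.107,0.06,0,0,-0.234,0.5,0.108,0.107,0.06,0,0,-0.234,0.5]'
python3 - <<'E'
from h import *
rel([.457,.161,.084],2.732)
c=bot.camera('scene');t=bot.camera('top')
a=cv2.resize(c['pixels'][170:270,150:250],(400,400));b=cv2.resize(t['pixels'][150:230,160:240],(400,400))
cv2.imwrite('pics/s2.png',np.hstack([a,b])[:,:,::-1])
E
```

```text
clock: 4.32
eef_pos: [0.4571, 0.1607, 0.1701]
tool_rot: [0.206, 0.979, 0.001, 0.001]
ft_force: [-0.7, -0.4, 0.6]
grip_width: 0.0425
grasp_force: 0.0
shift [0.0006 0.0002 0.1722] turn [ 0.0004  0.0003 -0.0014]
```

View pics/s2.png

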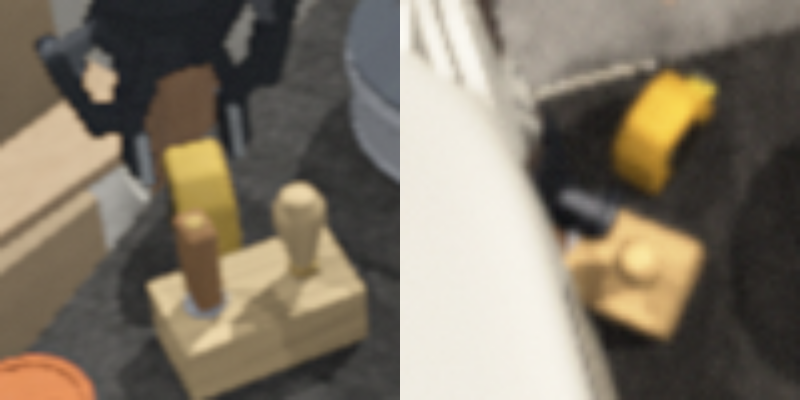

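The fingers (scene crop, 142,160 and 235,130) straddle the line of the spoon's handle (195,215). I'll descend.

```bash
python3 -m pendant '[0,0,0.03,0,0,0,0.5,0,0,0.06,0,0,0,0.5,0,0,0.09,0,0,0,0.5,0,0,0.12,0,0,0,0.5,0,0,0.15,0,0,0,0.5,0,0,0.17,0,0,0,0.5,0,0,0.17,0,0,0,0.5,0,0,0.17,0,0,0,0.5,0,0,0.17,0,0,0,0.5,0,0,0.17,0,0,0,0.5]'; python3 -m pendant '[0,0,0,0,0,0,0,0,0,0,0,0,0,0,0,0,0,0,0,0,0,0,0,0,0,0,0,0,0,0,0,0,0,0,0,0,0,0,0,0,0,0,0,0,0,0,0,0,0,0,0,0,0,0,0,0,0,0,0,0,0,0,0,0,0,0,0,0,0,0]'
```

```text
clock: 5.25
eef_pos: [0.4579, 0.1611, 0.086]
tool_rot: [0.204, 0.979, 0.001, 0.001]
ft_force: [0.0, -1.1, 0.2]
grip_width: 0.0426
grasp_force: 0.0
clock: 6.08
eef_pos: [0.4577, 0.161, 0.0858]
tool_rot: [0.204, 0.979, 0.001, 0.001]
ft_force: [-0.5, -1.1, 5.6]
grip_width: 0.0177
grasp_force: 58.5
```

Gripped across the flats at 17.7 mm. I'll lift it.

```bash
python3 -m pendant '[0,0,-0.03,0,0,0,0,0,0,-0.06,0,0,0,0,0,0,-0.1,0,0,0,0,0,0,-0.15,0,0,0,0,0,0,-0.2,0,0,0,0,0,0,-0.25,0,0,0,0,0,0,-0.25,0,0,0,0,0,0,-0.25,0,0,0,0,0,0,-0.25,0,0,0,0,0,0,-0.25,0,0,0,0]'; python3 -c "
from h import *
print(bot.get_obs()['ft_force']);rel([.508,-.0983,.2],3.377)"
```

```text
clock: 6.92
eef_pos: [0.4559, 0.1604, 0.2083]
tool_rot: [0.204, 0.979, -0.0, -0.001]
ft_force: [0.0, -0.2, -1.1]
grip_width: 0.0171
grasp_force: 58.6
[ 0.03537961 -0.19642733 -1.06611576]
shift [-0.3026 -0.4324  0.0166] turn [-2.00e-04 -7.00e-04 -2.06e-01]
```

```bash
python3 -m pendant '[-0.303,-0.432,0.016,0,-0.0007,-0.206,0,-0.303,-0.432,0.016,0,-0.0007,-0.206,0,-0.303,-0.432,0.016,0,-0.0007,-0.206,0,-0.303,-0.432,0.016,0,-0.0007,-0.206,0,-0.303,-0.432,0.016,0,-0.0007,-0.206,0,-0.303,-0.432,0.016,0,-0.0007,-0.206,0,-0.303,-0.432,0.016,0,-0.0007,-0.206,0,-0.303,-0.432,0.016,0,-0.0007,-0.206,0,-0.303,-0.432,0.016,0,-0.0007,-0.206,0,-0.303,-0.432,0.016,0,-0.0007,-0.206,0]'
python3 - <<'E'
from h import *
rel([.508,-.0983,.165],3.377)
print(bot.get_obs()['ft_force'])
E
```

```text
clock: 7.75
eef_pos: [0.5084, -0.0977, 0.2003]
tool_rot: [-0.117, 0.993, 0.001, 0.0]
ft_force: [-0.2, 0.5, -1.0]
grip_width: 0.0174
grasp_force: 59.0
shift [ 0.0011 -0.001   0.0707] turn [ 0.0005  0.0002 -0.0003]
[-0.24396998  0.51889298 -0.95300187]
```

```bash
python3 -m pendant '[0,-0.001,0.02,0,0,0,0,0,-0.001,0.04,0,0,0,0,0,-0.001,0.06,0,0,0,0,0,-0.001,0.08,0,0,0,0,0,-0.001,0.08,0,0,0,0,0,-0.001,0.08,0,0,0,0,0,-0.001,0.08,0,0,0,0,0,-0.001,0.08,0,0,0,0,0,-0.001,0.08,0,0,0,0,0,-0.001,0.08,0,0,0,0]'
python3 - <<'E'
from h import *
c=bot.camera('scene');t=bot.camera('top');o=bot.get_obs();print(o['eef_pos'],o['ft_force'],o['ft_torque'])
a=cv2.resize(c['pixels'][140:200,225:305],(800,600),interpolation=cv2.INTER_CUBIC)
cv2.imwrite('pics/s3.png',a[:,:,::-1])
e=o['eef_pos']
for p in ([e[0],e[1],e[2]-.0798],[.515,-.0967,.07],[.4936,-.1018,.07],[.5364,-.0916,.07]): print((proj(c,p)-[225,140])*10)
E
```

```text
clock: 8.58
eef_pos: [0.51, -0.0984, 0.1624]
tool_rot: [-0.117, 0.993, -0.0, 0.002]
ft_force: [-0.9, 0.1, -1.3]
grip_width: 0.0172
grasp_force: 59.0
[ 0.50986136 -0.09839427  0.16221157] [-0.48293102  0.03834784 -0.02508529] [ 0.05051604  0.00315779 -0.01640816]
[325.43799538 278.7207664 ]
[307.43514236 311.52707194]
[381.55361632 334.23529509]
[234.26055746 289.10803504]
```

View pics/s3.png

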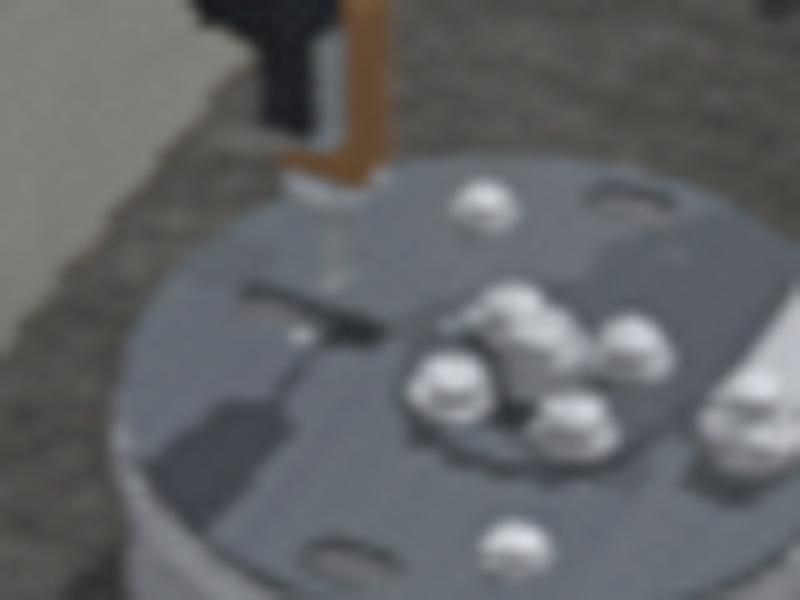

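The tip shows at (335,278), the slot runs (240,295)–(385,335) as predicted, and a bright tooth tip is visible in it at (302,333).

Run:
```python
from h import *
c=np.load('scene0.npz');t=np.load('top0.npz');Rb=R.from_euler('z',.235).as_matrix()[:2,:2];s0=np.array([.515,-.0967])
b=lambda p:1e3*Rb.T@(p[:2]-s0)
f=lambda x,y,z:b(onz(c,225+(x+.5)/10-.5,140+(y+.5)/10-.5,z))
print('tip',f(335,280,.0822),'tooth',f(302,333,.0645),'slot ends',f(240,293,.07),f(385,335,.07))
print('tcp',b(bot.get_obs()['eef_pos']))
# tooth in top view: crop tz (547,117)
print('tooth top',b(onz(t,170+547.5/5.333-.5,155+117.5/5.333-.5,.0645)))
for nm,C in(('scene',c),('top',t)):
  print(nm)
  for x in range(-22,24,2):
    q=s0+Rb@[x*1e-3,0];u=proj(C,[*q,.0635]);g=cv2.getRectSubPix(cv2.cvtColor(C['pixels'],cv2.COLOR_RGB2GRAY),(1,1),tuple(map(float,u)));print(x,int(g[0,0]),end='; ')
```

```text
tip [-5.81344942 -2.51208447] tooth [2.3565215  1.42914434] slot ends [21.8287413  -0.40173353] [-21.0295449   -1.27138631]
tcp [-5.39190012 -0.45120828]
tooth top [2.37275634 2.65859566]
scene
-22 99; -20 97; -18 93; -16 85; -14 80; -12 77; -10 74; -8 70; -6 70; -4 76; -2 91; 0 112; 2 131; 4 129; 6 121; 8 110; 10 107; 12 106; 14 104; 16 103; 18 102; 20 100; 22 98; top
-22 83; -20 87; -18 88; -16 86; -14 84; -12 85; -10 91; -8 92; -6 92; -4 91; -2 94; 0 102; 2 110; 4 115; 6 105; 8 97; 10 92; 12 93; 14 95; 16 95; 18 91; 20 86; 22 82;
```

```bash
python3 -m pendant '[0,0.001,0.005,0,0,0,0,0,0.001,0.01,0,0,0,0,0,0.001,0.015,0,0,0,0,0,0.001,0.02,0,0,0,0,0,0.001,0.023,0,0,0,0,0,0.001,0.026,0,0,0,0,0,0.001,0.028,0,0,0,0,0,0.001,0.028,0,0,0,0,0,0.001,0.028,0,0,0,0,0,0.001,0.028,0,0,0,0]';  python3 -m pendant '[0,0,0.002,0,0,0,0,0,0,0.004,0,0,0,0,0,0,0.006,0,0,0,0,0,0,0.006,0,0,0,0,0,0,0.006,0,0,0,0,0,0,0.006,0,0,0,0,0,0,0.006,0,0,0,0,0,0,0.006,0,0,0,0,0,0,0.006,0,0,0,0,0,0,0.006,0,0,0,0]'
```

```text
clock: 9.52
eef_pos: [0.5097, -0.0978, 0.1479]
tool_rot: [-0.118, 0.993, 0.0, 0.002]
ft_force: [0.3, 0.0, -0.6]
grip_width: 0.0174
grasp_force: 59.0
clock: 10.35
eef_pos: [0.5096, -0.0978, 0.1449]
tool_rot: [-0.117, 0.993, 0.0, 0.002]
ft_force: [0.3, -0.9, -1.4]
grip_width: 0.0173
grasp_force: 59.0
```

```bash
python3 -m pendant '[0,0,0.002,0,0,0,0,0,0,0.004,0,0,0,0,0,0,0.006,0,0,0,0,0,0,0.008,0,0,0,0,0,0,0.01,0,0,0,0,0,0,0.011,0,0,0,0,0,0,0.011,0,0,0,0,0,0,0.011,0,0,0,0,0,0,0.011,0,0,0,0,0,0,0.011,0,0,0,0]'
cat > r.py <<'E'
from h import *
Rb=R.from_euler('z',.235).as_matrix();o=bot.get_obs()
p=Rb.T@(o['eef_pos']-[.515,-.0967,.1498]);f=Rb.T@o['ft_force'];print('brake xyz mm',np.round(1e3*p,1),'F',np.round(f,1),'tq',np.round(Rb.T@o['ft_torque'],2),'t',round(o['clock'],1))
E
python3 r.py
```

```text
clock: 11.18
eef_pos: [0.5102, -0.0978, 0.1396]
tool_rot: [-0.118, 0.993, -0.0, 0.002]
ft_force: [2.4, -0.6, 0.8]
grip_width: 0.017
grasp_force: 59.2
brake xyz mm [ -4.9   0.  -10.2] F [ 2.2 -1.1  0.8] tq [-0.08 -0.59 -0.  ] t 11.2
```

```bash
python3 -m pendant '[-0.002,0,0,0,0,0,0,-0.004,0,0,0,0,0,0,-0.006,0,0,0,0,0,0,-0.008,0,0,0,0,0,0,-0.01,0,0,0,0,0,0,-0.012,0,0,0,0,0,0,-0.014,0,0,0,0,0,0,-0.014,0,0,0,0,0,0,-0.014,0,0,0,0,0,0,-0.014,0,0,0,0,0,0]'|grep -v grip; python3 r.py
```

```text
clock: 12.02
eef_pos: [0.5164, -0.0961, 0.1393]
tool_rot: [-0.117, 0.993, 0.0, 0.002]
ft_force: [-0.0, 0.9, -0.8]
grasp_force: 59.1
brake xyz mm [  1.4   0.2 -10.5] F [ 0.2  0.9 -0.8] tq [0.05 0.05 0.03] t 12.0
```

```bash
python3 -m pendant '[-0.001,0,0,0,0,0,0,-0.002,0,0,0,0,0,0,-0.003,0,0,0,0,0,0,-0.004,0,0,0,0,0,0,-0.005,0,0,0,0,0,0,-0.006,0,0,0,0,0,0,-0.006,0,0,0,0,0,0,-0.006,0,0,0,0,0,0,-0.006,0,0,0,0,0,0,-0.006,0,0,0,0,0,0]'|grep -v grip; python3 r.py
```

```text
clock: 12.85
eef_pos: [0.519, -0.0954, 0.1392]
tool_rot: [-0.117, 0.993, 0.0, 0.001]
ft_force: [-3.5, -0.0, -0.8]
grasp_force: 59.0
brake xyz mm [  4.2   0.3 -10.6] F [-3.4  0.8 -0.8] tq [0.01 0.77 0.01] t 12.8
```

```bash
python3 -m pendant '[-0.001,0,0,0,0,0,0,-0.002,0,0,0,0,0,0,-0.003,0,0,0,0,0,0,-0.004,0,0,0,0,0,0,-0.005,0,0,0,0,0,0,-0.006,0,0,0,0,0,0,-0.006,0,0,0,0,0,0,-0.006,0,0,0,0,0,0,-0.006,0,0,0,0,0,0,-0.006,0,0,0,0,0,0]'|grep -v grip; python3 r.py
```

```text
clock: 13.68
eef_pos: [0.5227, -0.0947, 0.1396]
tool_rot: [-0.118, 0.993, 0.0, 0.002]
ft_force: [-0.3, -0.4, -0.8]
grasp_force: 59.0
brake xyz mm [  8.    0.1 -10.2] F [-0.4 -0.3 -0.8] tq [-0.05  0.02  0.01] t 13.7
```

```bash
python3 -m pendant '[-0.001,0,0,0,0,0,0,-0.002,0,0,0,0,0,0,-0.003,0,0,0,0,0,0,-0.004,0,0,0,0,0,0,-0.005,0,0,0,0,0,0,-0.006,0,0,0,0,0,0,-0.006,0,0,0,0,0,0,-0.006,0,0,0,0,0,0,-0.006,0,0,0,0,0,0,-0.006,0,0,0,0,0,0]'|grep -v grip; python3 r.py
```

```text
clock: 14.52
eef_pos: [0.5251, -0.094, 0.1394]
tool_rot: [-0.117, 0.993, 0.0, 0.002]
ft_force: [-0.3, -0.3, -1.2]
grasp_force: 59.0
brake xyz mm [ 10.5   0.2 -10.4] F [-0.4 -0.2 -1.2] tq [ 0.01 -0.01  0.02] t 14.5
```

```bash
python3 -m pendant '[0,0,-0.009,0,0,0,0,0,0,-0.017,0,0,0,0,0,0,-0.017,0,0,0,0,0.01,0,-0.017,0,0,0,0,0.02,0,-0.017,0,0,0,0,0.03,0,-0.017,0,0,0,0,0.03,0,-0.017,0,0,0,0,0.03,0,-0.011,0,0,0,0,0.03,0,-0.007,0,0,0,0,0.03,0,-0.007,0,0,0,0]'|grep -v grip; python3 r.py
```

```text
clock: 15.35
eef_pos: [0.5103, -0.0975, 0.1422]
tool_rot: [-0.117, 0.993, 0.0, 0.001]
ft_force: [-0.0, 1.0, -1.9]
grasp_force: 59.0
brake xyz mm [-4.8  0.3 -7.6] F [ 0.2  0.9 -1.9] tq [-0.03 -0.02 -0.02] t 15.3
```

```bash
python3 -m pendant '[0,0,0.001,0,0,0,0,0,0,0.002,0,0,0,0,0,0,0.003,0,0,0,0,0,0,0.004,0,0,0,0,0,0,0.005,0,0,0,0,0,0,0.006,0,0,0,0,0,0,0.006,0,0,0,0,0,0,0.006,0,0,0,0,0,0,0.006,0,0,0,0,0,0,0.006,0,0,0,0]'|grep -v grip; python3 r.py
```

```text
clock: 16.18
eef_pos: [0.5107, -0.0975, 0.14]
tool_rot: [-0.118, 0.993, 0.0, 0.002]
ft_force: [0.2, -0.2, -0.4]
grasp_force: 59.0
brake xyz mm [-4.3  0.2 -9.8] F [ 0.2 -0.2 -0.4] tq [ 0.05 -0.15 -0.  ] t 16.2
```

```bash
python3 -m pendant '[-0.002,0,0,0,0,0,0,-0.004,0,0,0,0,0,0,-0.006,0,0,0,0,0,0,-0.008,0,0,0,0,0,0,-0.010,0,0,0,0,0,0,-0.011,0,0,0,0,0,0,-0.011,0,0,0,0,0,0,-0.011,0,0,0,0,0,0,-0.011,0,0,0,0,0,0,-0.011,0,0,0,0,0,0]'|grep -v grip; python3 r.py
```

```text
clock: 17.02
eef_pos: [0.5158, -0.0962, 0.1398]
tool_rot: [-0.117, 0.993, 0.0, 0.002]
ft_force: [0.4, -0.3, -1.5]
grasp_force: 59.0
brake xyz mm [  0.9   0.2 -10. ] F [ 0.3 -0.4 -1.5] tq [ 0.02 -0.01 -0.02] t 17.0
```

```bash
python3 -m pendant '[-0.001,0,0,0,0,0,0,-0.002,0,0,0,0,0,0,-0.003,0,0,0,0,0,0,-0.004,0,0,0,0,0,0,-0.004,0,0,0,0,0,0,-0.004,0,0,0,0,0,0,-0.004,0,0,0,0,0,0,-0.004,0,0,0,0,0,0,-0.004,0,0,0,0,0,0,-0.004,0,0,0,0,0,0]'|grep -v grip; python3 r.py
```

```text
clock: 17.85
eef_pos: [0.5178, -0.0958, 0.1399]
tool_rot: [-0.117, 0.993, 0.0, 0.002]
ft_force: [0.6, -0.2, -0.7]
grasp_force: 59.0
brake xyz mm [ 2.9  0.2 -9.9] F [ 0.5 -0.4 -0.7] tq [ 0.06  0.09 -0.02] t 17.9
```

```bash
python3 -m pendant '[-0.001,0,0,0,0,0,0,-0.002,0,0,0,0,0,0,-0.003,0,0,0,0,0,0,-0.004,0,0,0,0,0,0,-0.004,0,0,0,0,0,0,-0.004,0,0,0,0,0,0,-0.004,0,0,0,0,0,0,-0.004,0,0,0,0,0,0,-0.004,0,0,0,0,0,0,-0.004,0,0,0,0,0,0]'|grep -v grip; python3 r.py
```

```text
clock: 18.68
eef_pos: [0.5197, -0.0953, 0.1398]
tool_rot: [-0.118, 0.993, 0.0, 0.002]
ft_force: [-1.7, -0.7, -0.7]
grasp_force: 59.0
brake xyz mm [  4.9   0.3 -10. ] F [-1.8 -0.3 -0.7] tq [-0.    0.66  0.03] t 18.7
```

```bash
python3 -m pendant '[-0.001,0,0,0,0,0,0,-0.002,0,0,0,0,0,0,-0.003,0,0,0,0,0,0,-0.004,0,0,0,0,0,0,-0.004,0,0,0,0,0,0,-0.004,0,0,0,0,0,0,-0.004,0,0,0,0,0,0,-0.004,0,0,0,0,0,0,-0.004,0,0,0,0,0,0,-0.004,0,0,0,0,0,0]'|grep -v grip; python3 r.py
```

```text
clock: 19.52
eef_pos: [0.5221, -0.0948, 0.1401]
tool_rot: [-0.118, 0.993, 0.0, 0.002]
ft_force: [0.6, 0.5, -0.9]
grasp_force: 59.0
brake xyz mm [ 7.4  0.2 -9.7] F [ 0.7  0.3 -0.9] tq [0.03 0.12 0.01] t 19.5
```

```bash
python3 -m pendant '[-0.001,0,0,0,0,0,0,-0.002,0,0,0,0,0,0,-0.003,0,0,0,0,0,0,-0.004,0,0,0,0,0,0,-0.004,0,0,0,0,0,0,-0.004,0,0,0,0,0,0,-0.004,0,0,0,0,0,0,-0.004,0,0,0,0,0,0,-0.004,0,0,0,0,0,0,-0.004,0,0,0,0,0,0]'|grep -v grip; python3 r.py
```

```text
clock: 20.35
eef_pos: [0.5238, -0.0944, 0.1399]
tool_rot: [-0.117, 0.993, 0.0, 0.002]
ft_force: [-0.1, -0.3, -2.0]
grasp_force: 59.0
brake xyz mm [ 9.1  0.2 -9.9] F [-0.1 -0.3 -2. ] tq [-0.01 -0.02 -0.02] t 20.4
```

```bash
python3 -m pendant '[-0.002,0,0,0,0,0,0,-0.004,0,0,0,0,0,0,-0.004,0,-0.009,0,0,0,0,-0.004,0,-0.017,0,0,0,0,0.006,0,-0.017,0,0,0,0,0.016,0,-0.017,0,0,0,0,0.025,0,-0.017,0,0,0,0,0.025,0,-0.017,0,0,0,0,0.025,0,-0.01,0,0,0,0,0.025,0,-0.006,0,0,0,0]'|grep -v grip; python3 r.py
```

```text
clock: 21.18
eef_pos: [0.5114, -0.0974, 0.1426]
tool_rot: [-0.117, 0.993, 0.0, 0.002]
ft_force: [0.2, 0.6, -1.2]
grasp_force: 59.0
brake xyz mm [-3.6  0.2 -7.2] F [ 0.3  0.6 -1.2] tq [-0.01  0.01  0.05] t 21.2
```

```bash
python3 -m pendant '[0,0,0.002,0,0,0,0,0,0,0.004,0,0,0,0,0,0,0.006,0,0,0,0,0,0,0.006,0,0,0,0,-0.002,0,0.006,0,0,0,0,-0.004,0,0.006,0,0,0,0,-0.006,0,0.006,0,0,0,0,-0.008,0,0.006,0,0,0,0,-0.008,0,0.006,0,0,0,0,-0.008,0,0.006,0,0,0,0]'|grep -v grip; python3 r.py
```

```text
clock: 22.02
eef_pos: [0.5155, -0.0963, 0.1399]
tool_rot: [-0.118, 0.993, 0.0, 0.002]
ft_force: [-1.1, -0.0, 0.3]
grasp_force: 59.0
brake xyz mm [ 0.6  0.2 -9.9] F [-1.1  0.2  0.3] tq [-0.01  0.02  0.04] t 22.0
```

```bash
python3 -m pendant '[-0.001,0,0,0,0,0,0,-0.002,0,0,0,0,0,0,-0.003,0,0,0,0,0,0,-0.004,0,0,0,0,0,0,-0.005,0,0,0,0,0,0,-0.006,0,0,0,0,0,0,-0.006,0,0,0,0,0,0,-0.006,0,0,0,0,0,0,-0.006,0,0,0,0,0,0,-0.006,0,0,0,0,0,0]'|grep -v grip; python3 r.py
```

```text
clock: 22.85
eef_pos: [0.518, -0.0957, 0.1398]
tool_rot: [-0.117, 0.993, 0.0, 0.001]
ft_force: [-1.5, 0.4, 0.5]
grasp_force: 59.0
brake xyz mm [  3.2   0.2 -10. ] F [-1.4  0.8  0.5] tq [-0.09  0.42  0.01] t 22.9
```

```bash
python3 -m pendant '[-0.001,0,0,0,0,0,0,-0.002,0,0,0,0,0,0,-0.003,0,0,0,0,0,0,-0.004,0,0,0,0,0,0,-0.004,0,0,0,0,0,0,-0.004,0,0,0,0,0,0,-0.004,0,0,0,0,0,0,-0.004,0,0,0,0,0,0,-0.004,0,0,0,0,0,0,-0.004,0,0,0,0,0,0]'|grep -v grip; python3 r.py
```

```text
clock: 23.68
eef_pos: [0.5204, -0.0952, 0.1398]
tool_rot: [-0.117, 0.993, 0.0, 0.002]
ft_force: [-1.1, -0.7, -1.8]
grasp_force: 59.0
brake xyz mm [  5.6   0.2 -10. ] F [-1.2 -0.4 -1.8] tq [-0.07  0.44 -0.01] t 23.7
```

```bash
python3 -m pendant '[-0.001,0,0,0,0,0,0,-0.002,0,0,0,0,0,0,-0.003,0,0,0,0,0,0,-0.004,0,0,0,0,0,0,-0.004,0,0,0,0,0,0,-0.004,0,0,0,0,0,0,-0.004,0,0,0,0,0,0,-0.004,0,0,0,0,0,0,-0.004,0,0,0,0,0,0,-0.004,0,0,0,0,0,0]'|grep -v grip; python3 r.py
```

```text
clock: 24.52
eef_pos: [0.5216, -0.0949, 0.1397]
tool_rot: [-0.117, 0.993, -0.0, 0.001]
ft_force: [-4.9, -2.2, 1.0]
grasp_force: 59.2
brake xyz mm [  6.9   0.2 -10.1] F [-5.3 -1.   1. ] tq [-0.1   1.41  0.  ] t 24.5
```

Now the force climbs instead of falling away, so this is the tight tooth. A little more to be sure, then hold.

```bash
python3 -m pendant '[-0.001,0,0,0,0,0,0,-0.002,0,0,0,0,0,0,-0.002,0,0,0,0,0,0,-0.002,0,0,0,0,0,0,-0.002,0,0,0,0,0,0,-0.002,0,0,0,0,0,0,-0.002,0,0,0,0,0,0,-0.002,0,0,0,0,0,0,-0.002,0,0,0,0,0,0,-0.002,0,0,0,0,0,0]'|grep -v grip; python3 r.py
```

```text
clock: 25.35
eef_pos: [0.5222, -0.0948, 0.1397]
tool_rot: [-0.117, 0.993, -0.0, 0.001]
ft_force: [-5.3, -2.0, 1.3]
grasp_force: 59.3
brake xyz mm [  7.4   0.2 -10.1] F [-5.6 -0.7  1.3] tq [-0.15  1.66  0.01] t 25.4
```

```bash
python3 -m pendant '[-0.001,0,0,0,0,0,0,-0.001,0,0,0,0,0,0,-0.001,0,0,0,0,0,0,-0.001,0,0,0,0,0,0,-0.001,0,0,0,0,0,0,-0.001,0,0,0,0,0,0,-0.001,0,0,0,0,0,0,-0.001,0,0,0,0,0,0,-0.001,0,0,0,0,0,0,-0.001,0,0,0,0,0,0]'|grep -v grip; python3 r.py
```

```text
clock: 26.18
eef_pos: [0.5224, -0.0947, 0.1397]
tool_rot: [-0.117, 0.993, -0.0, 0.0]
ft_force: [-5.6, -1.6, 1.7]
grasp_force: 59.3
brake xyz mm [  7.7   0.2 -10.1] F [-5.8 -0.2  1.7] tq [-0.11  1.75 -0.03] t 26.2
```

Tight at about 6.5 N. I'll release, lift out and go into the outer gap.

```bash
python3 -m pendant '[0.005,0,0,0,0,0,0,0.01,0,0,0,0,0,0,0.017,0,0,0,0,0,0,0.017,0,-0.009,0,0,0,0,0.017,0,-0.018,0,0,0,0,0.017,0,-0.018,0,0,0,0,0.008,0,-0.018,0,0,0,0,-0.002,0,-0.018,0,0,0,0,-0.0115,0,-0.018,0,0,0,0,-0.0115,0,-0.018,0,0,0,0]'|grep -v grip; python3 r.py
```

```text
clock: 27.02
eef_pos: [0.5307, -0.0928, 0.1489]
tool_rot: [-0.118, 0.993, 0.0, 0.002]
ft_force: [-0.6, -0.7, -1.0]
grasp_force: 59.0
brake xyz mm [16.2  0.2 -0.9] F [-0.7 -0.6 -1. ] tq [ 0.01 -0.05 -0.07] t 27.0
```

```bash
python3 -m pendant '[0,0,0.003,0,0,0,0,0,0,0.006,0,0,0,0,0,0,0.008,0,0,0,0,0,0,0.01,0,0,0,0,0,0,0.012,0,0,0,0,0,0,0.012,0,0,0,0,0,0,0.012,0,0,0,0,0,0,0.012,0,0,0,0,0,0,0.012,0,0,0,0,0,0,0.012,0,0,0,0]'|grep -v grip; python3 r.py
```

```text
clock: 27.85
eef_pos: [0.5293, -0.0931, 0.143]
tool_rot: [-0.117, 0.993, 0.0, 0.002]
ft_force: [-0.4, 0.3, -1.9]
grasp_force: 59.0
brake xyz mm [14.8  0.2 -6.8] F [-0.3  0.4 -1.9] tq [-0.02  0.    0.01] t 27.9
```

```bash
python3 -m pendant '[0,0,0.002,0,0,0,0,0,0,0.004,0,0,0,0,0,0,0.0065,0,0,0,0,0,0,0.0065,0,0,0,0,0.002,0,0.0065,0,0,0,0,0.004,0,0.0065,0,0,0,0,0.006,0,0.0065,0,0,0,0,0.008,0,0.0065,0,0,0,0,0.008,0,0.0065,0,0,0,0,0.008,0,0.0065,0,0,0,0]'|grep -v grip; python3 r.py
```

```text
clock: 28.68
eef_pos: [0.5254, -0.094, 0.1397]
tool_rot: [-0.117, 0.993, 0.0, 0.002]
ft_force: [0.2, -0.1, -1.7]
grasp_force: 59.0
brake xyz mm [ 10.7   0.2 -10.1] F [ 0.2 -0.1 -1.7] tq [ 0.04 -0.    0.01] t 28.7
```

```bash
python3 -m pendant '[0.001,0,0,0,0,0,0,0.002,0,0,0,0,0,0,0.003,0,0,0,0,0,0,0.004,0,0,0,0,0,0,0.005,0,0,0,0,0,0,0.006,0,0,0,0,0,0,0.006,0,0,0,0,0,0,0.006,0,0,0,0,0,0,0.006,0,0,0,0,0,0,0.006,0,0,0,0,0,0]'|grep -v grip; python3 r.py
```

```text
clock: 29.52
eef_pos: [0.523, -0.0947, 0.1399]
tool_rot: [-0.118, 0.993, 0.0, 0.002]
ft_force: [1.4, -0.3, -0.4]
grasp_force: 59.0
brake xyz mm [ 8.3  0.1 -9.9] F [ 1.3 -0.6 -0.4] tq [ 0.03 -0.63 -0.  ] t 29.5
```

```bash
python3 -m pendant '[0.001,0,0,0,0,0,0,0.002,0,0,0,0,0,0,0.003,0,0,0,0,0,0,0.004,0,0,0,0,0,0,0.004,0,0,0,0,0,0,0.004,0,0,0,0,0,0,0.004,0,0,0,0,0,0,0.004,0,0,0,0,0,0,0.004,0,0,0,0,0,0,0.004,0,0,0,0,0,0]'|grep -v grip; python3 r.py
```

```text
clock: 30.35
eef_pos: [0.5203, -0.0951, 0.1395]
tool_rot: [-0.117, 0.993, 0.0, 0.001]
ft_force: [1.3, -0.7, 0.4]
grasp_force: 59.0
brake xyz mm [  5.5   0.3 -10.3] F [ 1.1 -1.   0.4] tq [-0.06 -0.31  0.08] t 30.4
```

```bash
python3 -m pendant '[0.001,0,0,0,0,0,0,0.002,0,0,0,0,0,0,0.003,0,0,0,0,0,0,0.004,0,0,0,0,0,0,0.005,0,0,0,0,0,0,0.006,0,0,0,0,0,0,0.007,0,0,0,0,0,0,0.007,0,0,0,0,0,0,0.007,0,0,0,0,0,0,0.007,0,0,0,0,0,0]'|grep -v grip; python3 r.py
```

```text
clock: 31.18
eef_pos: [0.5169, -0.096, 0.1395]
tool_rot: [-0.117, 0.993, 0.0, 0.001]
ft_force: [-0.3, -0.3, -0.0]
grasp_force: 59.0
brake xyz mm [  2.    0.3 -10.3] F [-0.4 -0.2 -0. ] tq [ 0.05 -0.01 -0.01] t 31.2
```

One click back: the force vanished at x = 2.0. I'll lift out and return to above the hole.

```bash
python3 -m pendant '[0,0,-0.02,0,0,0,0,0,0,-0.05,0,0,0,0,0,0,-0.09,0,0,0,0,0,0,-0.14,0,0,0,0,0,0,-0.14,0,0,0,0,0,0,-0.14,0,0,0,0,0,0,-0.14,0,0,0,0,0,0,-0.14,0,0,0,0,0,0,-0.14,0,0,0,0,0,0,-0.14,0,0,0,0]'|grep -v grip; python3 r.py;  python3 -c "
from h import *
rel([.4577,.161,.2],2.731)"
```

```text
clock: 32.02
eef_pos: [0.5163, -0.0959, 0.2086]
tool_rot: [-0.117, 0.993, 0.0, 0.001]
ft_force: [0.4, -0.9, -0.9]
grasp_force: 59.0
brake xyz mm [ 1.4  0.5 58.8] F [ 0.2 -1.  -0.9] tq [-0.04 -0.02 -0.02] t 32.0
shift [-0.0059  0.5269  0.0175] turn [0.0003 0.0003 0.2056]
```

```bash
python3 -m pendant '[-0.006,0.527,0.017,0,0,0.2056,0,-0.006,0.527,0.017,0,0,0.2056,0,-0.006,0.527,0.017,0,0,0.2056,0,-0.006,0.527,0.017,0,0,0.2056,0,-0.006,0.527,0.017,0,0,0.2056,0,-0.006,0.527,0.017,0,0,0.2056,0,-0.006,0.527,0.017,0,0,0.2056,0,-0.006,0.527,0.017,0,0,0.2056,0,-0.006,0.527,0.017,0,0,0.2056,0,-0.006,0.527,0.017,0,0,0.2056,0]'|grep -v grip;  python3 -c "
from h import *
rel([.4577,.161,.13],2.731)"
```

```text
clock: 32.85
eef_pos: [0.4581, 0.1608, 0.2006]
tool_rot: [0.203, 0.979, 0.0, 0.001]
ft_force: [-0.7, -0.1, -0.3]
grasp_force: 59.1
shift [ 0.0012 -0.      0.1413] turn [0.0002 0.0008 0.0003]
```

```bash
python3 -m pendant '[0.001,0,0.03,0,0,0,0,0.001,0,0.06,0,0,0,0,0.001,0,0.09,0,0,0,0,0.001,0,0.12,0,0,0,0,0.001,0,0.144,0,0,0,0,0.001,0,0.144,0,0,0,0,0.001,0,0.144,0,0,0,0,0.001,0,0.144,0,0,0,0,0.001,0,0.144,0,0,0,0,0.001,0,0.144,0,0,0,0]'|grep -v grip;  python3 - <<'E'
from h import *
rel([.4577,.161,.117],2.731)
c=bot.camera('scene');cv2.imwrite('pics/s4.png',cv2.resize(c['pixels'][200:275,175:275],(800,600),interpolation=cv2.INTER_CUBIC)[:,:,::-1])
E
```

```text
clock: 33.68
eef_pos: [0.4589, 0.1611, 0.13]
tool_rot: [0.204, 0.979, 0.001, 0.002]
ft_force: [0.2, 0.7, -1.4]
grasp_force: 59.1
shift [ 0.0023 -0.0013  0.026 ] turn [ 0.001   0.0013 -0.0001]
```

View pics/s4.png

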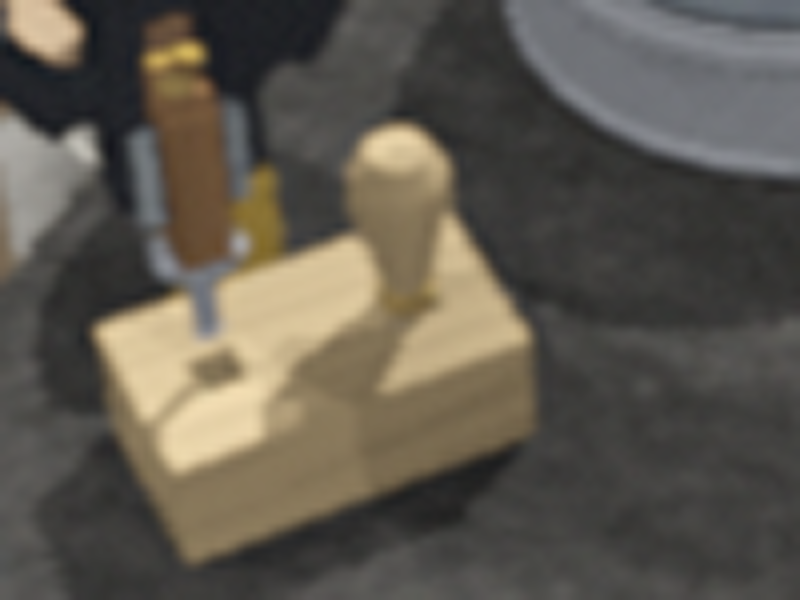

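The blade tip is at (207,335), just above the empty hole at (217,367).

Run:
```python
from h import *
c=np.load('scene0.npz');f=lambda x,y,z:onz(c,175+(x+.5)/8-.5,200+(y+.5)/8-.5,z)
d=f(217,367,.04)-f(207,337,.0502);M=R.from_euler('z',2.731)*R.from_euler('x',np.pi)
print(f(217,367,.04),f(207,337,.0502),'tool mm',M.inv().apply(d)*1e3)
```

```text
[0.45357273 0.1640415  0.04      ] [0.45659513 0.16373974 0.0502    ] tool mm [ 2.89164007 -0.92972519 10.2       ]
```

```bash
python3 -m pendant '[0.003,-0.0013,0,0.001,0.0013,0,0,0.003,-0.0013,0,0.001,0.0013,0,0,0.003,-0.0013,0.005,0.001,0.0013,0,0,0.003,-0.0013,0.01,0.001,0.0013,0,0,0.003,-0.0013,0.015,0.001,0.0013,0,0,0.003,-0.0013,0.02,0.001,0.0013,0,0,0.003,-0.0013,0.025,0.001,0.0013,0,0,0.003,-0.0013,0.03,0.001,0.0013,0,0,0.003,-0.0013,0.03,0.001,0.0013,0,0,0.003,-0.0013,0.03,0.001,0.0013,0,0]'|grep -v grip;  python3 -c "
from h import *
rel([.4577,.161,.087],2.731)"
```

```text
clock: 34.57
eef_pos: [0.4564, 0.1611, 0.1138]
tool_rot: [0.204, 0.979, -0.001, -0.001]
ft_force: [-0.2, 0.4, -1.2]
grasp_force: 59.1
shift [-0.0026  0.0009  0.0536] turn [-0.0005 -0.0005  0.0001]
```

Tip 6 mm inside the hole with no contact. I'll lower it further, recentring slightly.

```bash
python3 -m pendant '[-0.001,0,0.006,0,0,0,0,-0.001,0,0.012,0,0,0,0,-0.001,0,0.018,0,0,0,0,-0.001,0,0.024,0,0,0,0,-0.001,0,0.03,0,0,0,0,-0.001,0,0.036,0,0,0,0,-0.001,0,0.036,0,0,0,0,-0.001,0,0.036,0,0,0,0,-0.001,0,0.036,0,0,0,0,-0.001,0,0.036,0,0,0,0]'|grep -v grip;  python3 -c "
from h import *
rel([.4577,.161,.087],2.731)"
```

```text
clock: 35.4
eef_pos: [0.4571, 0.161, 0.0962]
tool_rot: [0.204, 0.979, -0.0, -0.001]
ft_force: [0.0, -0.2, -0.0]
grasp_force: 59.1
shift [-0.0011  0.0004  0.0185] turn [-0.0003 -0.0003  0.0001]
```

```bash
python3 -m pendant '[-0.0005,0,0.003,0,0,0,0,-0.0005,0,0.006,0,0,0,0,-0.0005,0,0.009,0,0,0,0,-0.0005,0,0.012,0,0,0,0,-0.0005,0,0.015,0,0,0,0,-0.0005,0,0.018,0,0,0,0,-0.0005,0,0.018,0,0,0,0,-0.0005,0,0.018,0,0,0,0,-0.0005,0,0.018,0,0,0,0,-0.0005,0,0.018,0,0,0,0]'|grep -v grip
```

```text
clock: 36.23
eef_pos: [0.4572, 0.1609, 0.0871]
tool_rot: [0.204, 0.979, -0.0, -0.001]
ft_force: [0.3, 0.4, -0.9]
grasp_force: 59.1
```

```bash
python3 -m pendant '[0,0,0,0,0,0,0.45,0,0,0,0,0,0,0.45,0,0,0,0,0,0,0.45,0,0,0,0,0,0,0.45,0,0,0,0,0,0,0.45,0,0,0,0,0,0,0.45,0,0,0,0,0,0,0.45,0,0,0,0,0,0,0.45,0,0,0,0,0,0,0.45,0,0,0,0,0,0,0.45]'; python3 -m pendant '[0,0,-0.02,0,0,0,0.45,0,0,-0.05,0,0,0,0.45,0,0,-0.1,0,0,0,0.45,0,0,-0.15,0,0,0,0.45,0,0,-0.2,0,0,0,0.45,0,0,-0.25,0,0,0,0.45,0,0,-0.25,0,0,0,0.45,0,0,-0.25,0,0,0,0.45,0,0,-0.25,0,0,0,0.45,0,0,-0.25,0,0,0,0.45]'
python3 - <<'E'
from h import *
c=bot.camera('scene');cv2.imwrite('pics/s5.png',cv2.resize(c['pixels'][140:290,130:330],(800,600),interpolation=cv2.INTER_CUBIC)[:,:,::-1])
E
```

```text
clock: 37.07
eef_pos: [0.4572, 0.1609, 0.087]
tool_rot: [0.204, 0.979, -0.001, -0.001]
ft_force: [-0.6, 0.3, 0.3]
grip_width: 0.0383
grasp_force: 0.0
clock: 37.9
eef_pos: [0.4566, 0.1607, 0.2111]
tool_rot: [0.204, 0.979, -0.001, -0.002]
ft_force: [1.7, 0.6, -0.4]
grip_width: 0.0386
grasp_force: 0.0
```

View pics/s5.png

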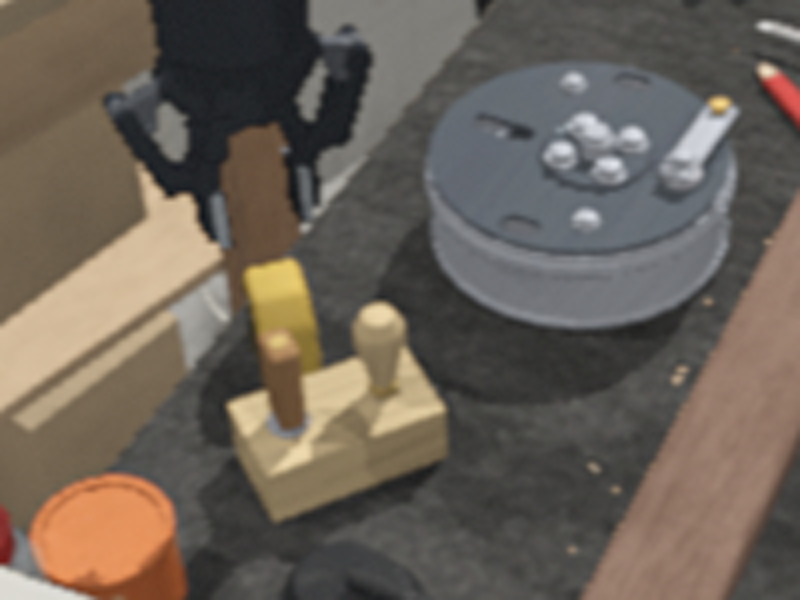

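The spoon (285,385) stands upright in its hole with the collar seated at (290,425). The awl, tape and tin have not moved, so I'm handing in.

```bash
python3 -c "
from workcell import bot
print(bot.job_done())"
```

```text
the job is handed in; nothing more can be done
None
```

The job is handed in at about 38 s: the star wheel was brought up tight at about 6.5 N at the blade and turned back one click, judged by feel, and the spoon stands back in its hole with nothing else seen to have moved; no verdict was returned.

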